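# Take the yellow paraffin block out of its mould

## Task

Raise the clear cover of the cold plate by its handle until it reaches its stop and leave it open. Then draw the wax block with the yellow cassette straight up out of its mould and, without dropping it, lay it across the two rails of the block tray, in the empty stretch, wax underneath. Leave the other blocks and the things lying about where they are.

Things in the scene. Friction and masses are not known exactly. Their poses are not given: they have to be found in the camera images.
- cold_plate: White bench cold plate, 190 (x) x 250 (y) x 40 mm high, fixed. Origin: centre of its underside; -x is its front (handle side, toward the robot), z up. On it stand six steel base moulds, frozen fast, each 43 (x) x 27 (y) x 14 mm high, rims at z = 54 mm, at y = -70, 0 and +70 mm: a front row at x = -34 mm, empty, and a back row at x = +34 mm with a wax block in each, to be drawn straight up.
- cover (a joint): Hinge of the clear plastic cover, rad: 0 shut (start: 0 to 0.12), grows as the front rises, stops at 1.20 (69 degrees). It stays wherever it is left; 3 to 5 N at the handle move it. At its stop it still leans forward over the moulds: a gripper gets at them only with its body leaning back toward the cold plate's front (-x), 25 to 45 degrees from vertical.
- cover_hinge (a point): Middle of the cover's hinge axis, at x = +85, y = 0, z = 46 mm of the cold plate; the axis runs along y. The cover is a hood 232 mm wide (y) with its walls: shut, it reaches forward to x = -83 mm of the cold plate, top at z = 72 mm, walls down to z = 43 mm. Axes: those of the cover.
- cover_handle (a point): Middle of the cover's handle: a round steel bar 10 mm thick along the cold plate's y, 84 mm between its two posts, 40 mm of free gap between bar and cover. With the cover shut it lies at x = -128, y = 0, z = 58 mm of the cold plate; it moves with the cover, on a 213 mm radius about the hinge. Axes: those of the cover (y along the bar).
- block_yellow: The block to take, 20 g: yellow tissue cassette 41 (x) x 29 (y) x 8 mm high, upright sides, white sloping panel at -x, on a cream wax body reaching 11 mm below it (25 x 21 mm for 4 mm, then 19 x 15.5 mm). Origin: centre of the cassette's underside; z up. It rests on the mould's rim, 1 mm past it at each y side, x as the cold plate's x, about 1 mm of play. Which mould varies.
- block_pink: Same block with a pink cassette, in another mould; it must stay in it.
- block_green: Same block with a green cassette, in another mould; it must stay in it.
- block_tray: Aluminium tray, 58 (x) x 172 (y) x 21 mm high, fixed. Origin: centre of its underside; y along it. Two rails along y, tops at z = 18 mm, from x = 16 to 24.5 mm on each side, lips outside them up to z = 21 mm; channel of 32 mm between, floor at z = 3 mm. A cassette lies across, its 41 mm side along x, either way round, ends on the rails, wax hanging in the channel.
- tray_free (a point): Middle of the empty stretch of the tray at the height of the rail tops (tray x 0, y +34, z 18 mm); axes as the tray. A cassette centred here has about 33 mm of free room to the white block and 34 mm to the end wall.
- block_blue: Finished block with a blue cassette, already lying in the tray near its -y end (y = -63 mm).
- block_white: Finished block with a white cassette, already lying in the tray at y = -28 mm.
- petri: Closed culture dish, 92 mm across, 16 mm high, lying on the bench. Origin: centre of its underside.
- timer: White kitchen-type timer, 62 x 66 x 18 mm, lying on the bench. Origin: centre of its underside.
- forceps: Steel forceps, 14 x 122 x 8 mm, lying on the bench along their own y. Origin: centre of the underside.
- marker: Black felt marker, 14 x 139 x 15 mm, lying on the bench along its own y. Origin: underside, near its middle.

How it is judged:
On the way, in this order (a step that is already met when the one before it is completed fails the run):
1. the cover has been raised to its stop (over 1.1 rad) (value of joint cover above 1.1 rad), for 0.2 s.
2. the yellow block is out of its mould, the cover still up (z of block_yellow in the frame of cold_plate above 0.068 m and value of joint cover above 1 rad), for 0.1 s.
At the end, for the whole second after the job is handed in: The yellow block lies at rest across both rails in the empty stretch of the tray, wax underneath: level within 5 degrees, on the rail tops within 2.5 mm, square to the tray within 12 degrees, clear of the white block and the end wall; the cover stands open (over 1.0 rad) (x of block_yellow in the frame of block_tray between -0.0055 and 0.0055 m and y of block_yellow in the frame of block_tray between 0.002 and 0.07 m and z of block_yellow in the frame of block_tray between 0.0155 and 0.0205 m and angle between block_yellow's own z axis and vertical below 0.09 rad and angle between the x axis of block_yellow and the x axis of block_tray, either way round below 0.21 rad and linear speed of block_yellow below 0.02 m/s and value of joint cover above 1 rad); the robot touches nothing.
It fails at once if the yellow block is let go while out of its mould and more than 15 mm above the rails (contact force between the fingers and block_yellow below 0.02 N and z of block_yellow in the frame of cold_plate above 0.068 m and z of block_yellow in the frame of block_tray above 0.033 m).
It fails at once if another block on the cold plate is lifted or shifted in its mould by over 6 mm (distance of any of block_pink, block_green from where it was at the start of the episode above 0.006 m).
It fails at once if a finished block in the tray is moved by over 8 mm (distance of any of block_blue, block_white from where it was at the start of the episode above 0.008 m).
It fails at once if the dish, the timer, the forceps or the marker is moved by over 20 mm (distance of any of petri, timer, forceps, marker from where it was at the start of the episode above 0.02 m).
It also fails if it takes over 53 s, if anything falls off the work surface, if the arm or the gripper's body presses on something with over 40 N, if the wrist force passes 120 N, or if a joint passes its speed limit or range.

## Robot

A 6-joint arm with a two-finger parallel gripper is mounted at the origin on a cart in front of the work surface, level with it; the furniture and walls round the work are solid. World frame = base frame: x ahead of the robot, y to its left, z up, the work surface at z = 0. Lengths are in m, angles in rad, forces in N, time in s.
With the tool pointing down it reaches from about 0.35 to 0.775 m from the base axis. Payload 5.5 kg.
Tool frame: the origin (TCP) lies midway between the tips of the shut fingers; the grasp point (between the pads) lies 19 mm behind it; z points along the fingers, y is the line along which they close (so a half turn about z gives the same grasp; the last joint's range is limited). The gripper opens to 85 mm and grips with 20 to 120 N. Pads are 22 mm wide; open, the fingers measure 114 mm over their backs; the gripper's body (76 mm by 85 mm) begins 54 mm behind the grasp point. The pads swing forward as they close: fully open they stand 13 mm farther back than shut.
Start: joints at [1.136, 0.313, 0.046, 1.304, 0, 1.431], TCP at [0.167, 0.55, 0.231] pointing down, gripper open.
Joint ranges: [-2.76, 2.76], [-0.86, 1.69], [-1.03, 1.26], [-2.2, 2.34], [-1.47, 1.5], [-3.14, 3.14]. Speed limits (rad/s): [2.57, 2.57, 3.14, 3.14, 3.14, 3.14].

## Interface

Orientations are given as a unit quaternion [w, x, y, z].
In Python, from workcell import telemetry, imaging, env gives the robot as it stands. The module is installed in compiled form; this text tells all that it offers.
- The arm moves only by the tool step_arm, never from a script. Its argument "moves" is a list of rows, each a list of 3 entries, a list of its own where there are three numbers: the shift along the tool's x, y, z in mm, then the turn, a rotation vector about the tool's x, y, z in rad, then the finger opening in mm, from 0 to 85.4. A call has 1 to 8 rows; each row is the pose to reach, as a shift and turn from the pose commanded when the call began, along the tool's axes at that moment; what a row does not reach only later rows make up. A row lasts 1/12 s, in which the tool goes at most 41.7 mm and 7.16 degrees, less where a joint would pass 70% of its speed; a pose out of reach is approached as far as the arm can. A call with a gripper value outside its range is refused whole. The fingers move at their own pace and stop on an object; "grip_force" is the grip in N (left out, the last holds). Time passes only in rows, so rows that repeat a pose let the fingers close. It gives the time, the measured TCP pose, the force, the opening and the grip force at its end, in the units of the state.
- telemetry.get_state(): the state, without advancing time (a new reading comes with each control period).
- imaging.read_camera(name): name is "scene" or "top" or "wrist"; returns the picture (384x512x3 uint8, red, green, blue); there is no depth.
- imaging.camera_params(name): a dict with "camera_matrix" (3x3 intrinsics, pixels), "pose" (4x4, takes a point from camera to world coordinates). Camera axes: x right, y up, looking along -z (the intrinsics and any distortion apply to the point x, -y, -z); pixel columns grow to the right and rows downward; lengths in m; the calibration is good to about 2 mm. A picture is of the moment at which its call begins: read the wrist's pose just before it. camera_params takes no time and is no camera call; for the wrist camera it gives the pose at the moment of the call.
- env.hand_in(): hands the job in; it is judged then, once.
The state is a dict: "clock": time; "joint_pos": joint angles; "qvel": joint speeds; "tau": joint torques, N m; "tcp_pos": TCP position; "orientation": TCP orientation; "wrist_force": force on the tool from outside, world axes, zero at the start; "ft_torque": the same for the moment, N m; "finger_gap": finger opening in m; "grip_force": force on a finger pad.
Only numpy, scipy, OpenCV 4.12 (cv2) and the standard library are available. Lean on these libraries where they do the work, as an engineer would, in place of code of your own. Each camera call takes 0.05 s, during which the arm holds its last target. There are 200 camera calls.

## Working session

There is one attempt and no reset: what is moved stays moved. The work goes in short steps, Python scripts to look and compute and a tool call to move; the robot and the scene stay as the last step left them, time stands still between calls to the robot, and variables do not carry over. Pictures are saved under pics/ and viewed, at most 10 in all, crops included, and the job is handed in when it is done.

Besides the shell and the picture viewer there is one more tool, called as name(argument=value, ...) on one line, values as JSON. step_arm: Moves the arm, as the interface text tells. Its arguments: {"type":"object","properties":{"moves":{"type":"array"},"grip_force":{"type":"number"}},"required":["moves"]}

```bash
mkdir -p pics
cat > h.py <<'E'
import numpy as np, cv2
from workcell import telemetry, imaging, env
from scipy.spatial.transform import Rotation as R
def snap(n,f):
    p=imaging.camera_params(n); im=imaging.read_camera(n); cv2.imwrite('pics/'+f,im[:,:,::-1]); return im,p
def ray(p,u,v):
    K=np.array(p['camera_matrix']);P=np.array(p['pose'])
    d=np.linalg.inv(K)@[u,v,1]; return P[:3,3],P[:3,:3]@(d*[1,-1,-1])
def onz(p,u,v,z):
    o,d=ray(p,u,v); return o+d*(z-o[2])/d[2]
def proj(p,X):
    K=np.array(p['camera_matrix']);P=np.array(p['pose'])
    c=(np.atleast_2d(X)-P[:3,3])@P[:3,:3]*[1,-1,-1]; q=c@K.T; return q[:,:2]/q[:,2:]
def tool():
    s=telemetry.get_state(); q=s['orientation']; return np.array(s['tcp_pos']),R.from_quat([q[1],q[2],q[3],q[0]]),s
E
python3 - <<'E'
from h import *
for n in ['top','scene']:
    im,p=snap(n,n+'1.png'); print(n,p)
print(telemetry.get_state())
a=[cv2.imread(f'pics/{n}1.png') for n in ['top','scene']]
E
```

```text
top {'camera_matrix': array([[470.98748903,   0.        , 249.19015866],
       [  0.        , 470.98748903, 187.28232095],
       [  0.        ,   0.        ,   1.        ]]), 'pose': array([[ 0.0111674 ,  0.99412933, -0.10762046,  0.3603873 ],
       [-0.99983296,  0.0126587 ,  0.01318377,  0.0212241 ],
       [ 0.0144687 ,  0.10745526,  0.99410463,  1.582831  ],
       [ 0.        ,  0.        ,  0.        ,  1.        ]])}
scene {'camera_matrix': array([[416.14187702,   0.        , 258.99404989],
       [  0.        , 416.14187702, 192.33822675],
       [  0.        ,   0.        ,   1.        ]]), 'pose': array([[ 0.55966484,  0.38791635, -0.73232245, -0.41041302],
       [-0.82848238,  0.24078165, -0.50560968, -0.66222058],
       [-0.01980445,  0.88968821,  0.45613888,  0.67518612],
       [ 0.        ,  0.        ,  0.        ,  1.        ]])}
{'clock': 0.1, 'joint_pos': array([1.13637164e+00, 3.13921774e-01, 4.51324479e-02, 1.30361560e+00,
       2.00034289e-05, 1.43119502e+00]), 'qvel': array([-0.00110778,  0.00118493,  0.00348194, -0.00027447,  0.00085393,
       -0.00037308]), 'tau': array([ 3.29310373e-03, -4.81725168e+01,  2.99244100e+01,  1.26551336e-02,
       -8.41065321e-05, -1.48243593e-06]), 'tcp_pos': array([0.16689475, 0.54978512, 0.23051636]), 'orientation': array([-2.37280550e-04,  1.46878349e-01,  9.89154236e-01, -7.68566871e-04]), 'wrist_force': array([ 0.34008007, -0.61457646, -0.20849991]), 'ft_torque': array([-0.01217511, -0.03743963, -0.01552529]), 'grip_force': 0.0, 'finger_gap': 0.08526665822204846}
```

```bash
python3 -c "
import cv2
a=cv2.imread('pics/top1.png');cv2.imwrite('pics/top1b.png',cv2.resize(a,(800,600),interpolation=cv2.INTER_CUBIC))"
```

```text
(no output)
```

View pics/top1b.png

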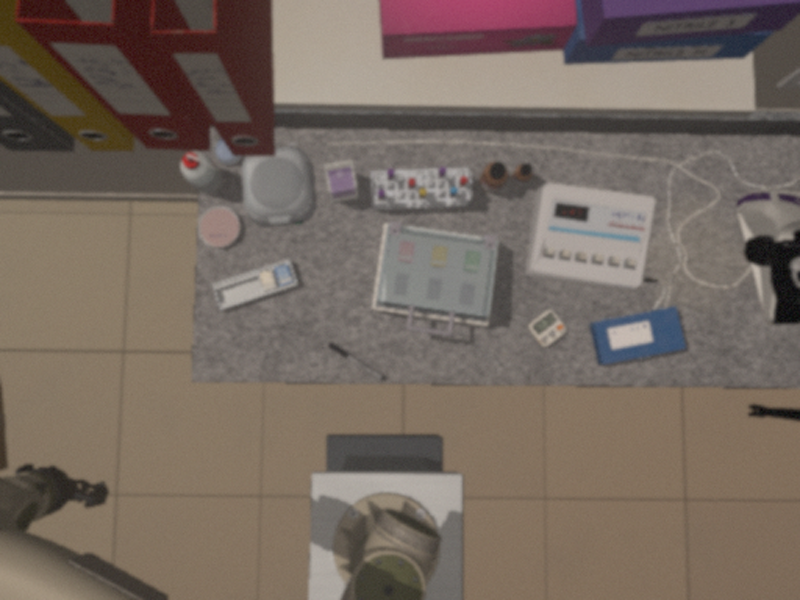

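View pics/scene1.png

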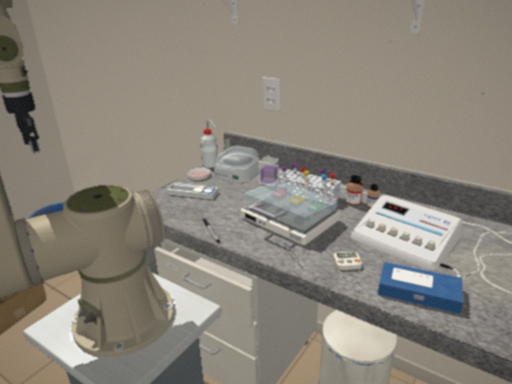

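The top view shows the cold plate centred near (437,275), the handle at (452,332), and the back row as pink (406,250), yellow (440,256) and green (472,260). The tray is at (257,285), with blue and white at its right end, so its free end is on the left. Pixels are in the 800-wide view. The scene view confirms this, with the cover shut.

Run:
```python
from h import *
p=imaging.camera_params('top')
def o(u,v,z,n): print(n,onz(p,u/1.5625,v/1.5625,z).round(3))
for n,u,v,z in [('pinkb',406,250,.058),('yel',440,256,.058),('green',472,260,.058),('handle',452,335,.058),('tray blue',285,272,.02),('white',267,280,.02),('trayL',214,297,.02),('trayR',297,274,.02),('plate bl',380,226,.05),('br',497,236,.05),('fl',374,309,.04),('fr',490,324,.04),('marker',357,361,.01),('timer',547,328,.01)]: o(u,v,z,n)
print(imaging.camera_params('wrist'))
t,r,s=tool(); print(r.as_matrix().round(3))
```

```text
pinkb [ 0.616 -0.033  0.058]
yel [ 0.604 -0.104  0.058]
green [ 0.597 -0.172  0.058]
handle [ 0.439 -0.13   0.058]
tray blue [0.571 0.224 0.02 ]
white [0.553 0.262 0.02 ]
trayL [0.515 0.373 0.02 ]
trayR [0.567 0.198 0.02 ]
plate bl [0.668 0.022 0.05 ]
br [ 0.65  -0.226  0.05 ]
fl [0.492 0.033 0.04 ]
fr [ 0.464 -0.212  0.04 ]
marker [0.384 0.068 0.01 ]
timer [ 0.459 -0.339  0.01 ]
{'camera_matrix': array([[330.00480697,   0.        , 257.85090367],
       [  0.        , 330.00480697, 196.52417821],
       [  0.        ,   0.        ,   1.        ]]), 'pose': array([[ 0.29038296, -0.91006074, -0.29574853,  0.09113896],
       [ 0.95690869,  0.27556169,  0.09160519,  0.57376336],
       [-0.00186932, -0.30960492,  0.95086345,  0.3723582 ],
       [ 0.        ,  0.        ,  0.        ,  1.        ]])}
[[-0.957  0.291 -0.001]
 [ 0.291  0.957 -0.001]
 [ 0.    -0.002 -1.   ]]
```

```bash
cat >> h.py <<'E'
def Rt(yaw,tilt=0,roll=0):
    # tool x toward -x of an object of given yaw, pointing down; tilt leans body toward object's -x; roll about tool z
    return R.from_euler('z',yaw)*R.from_euler('y',-tilt)*R.from_matrix([[-1,0,0],[0,1,0],[0,0,-1]])*R.from_euler('z',roll)
def rel(pos,rot):
    t,r,s=tool(); print('mm',(1e3*r.inv().apply(np.array(pos)-t)).round(1),'rv',(r.inv()*rot).as_rotvec().round(3),'t',round(s['clock'],2))
E
python3 - <<'E'
from h import *
print(Rt(0,.5).as_matrix().round(2))
rel([.47,.27,.24],Rt(.289))
rel([.47,-.1,.24],Rt(-.1))
E
```

```text
[[-0.88  0.    0.48]
 [ 0.    1.    0.  ]
 [-0.48  0.   -0.88]]
mm [-371.3 -179.7   -9.3] rv [-0.001 -0.001 -0.584] t 0.1
mm [-478.8 -533.7   -8.8] rv [-0.002 -0.    -0.195] t 0.1
```

step_arm(moves=[[[-371,-180,-9],[0,0,-0.584],85],[[-371,-180,-9],[0,0,-0.584],85],[[-371,-180,-9],[0,0,-0.584],85],[[-371,-180,-9],[0,0,-0.584],85],[[-371,-180,-9],[0,0,-0.584],85],[[-371,-180,-9],[0,0,-0.584],85],[[-371,-180,-9],[0,0,-0.584],85],[[-371,-180,-9],[0,0,-0.584],85]])

```text
clock: 0.77
tcp_pos: [0.3989, 0.3352, 0.238]
orientation: [-0.0, -0.144, 0.99, -0.0]
wrist_force: [1.7, 0.3, 0.5]
finger_gap: 0.0849
grip_force: 0.0
```

step_arm(moves=[[[0,0,0],[0,0,0],40],[[0,0,0],[0,0,0],40],[[0,0,0],[0,0,0],40]])

```text
clock: 1.02
tcp_pos: [0.3979, 0.3365, 0.2378]
orientation: [-0.001, -0.144, 0.99, 0.0]
wrist_force: [0.3, 0.3, 0.3]
finger_gap: 0.0511
grip_force: 0.0
```

Run:
```python
from h import *
im,p=snap('wrist','w1.png'); np.savez('w1.npz',**p)
t,r,s=tool();print(t,s['qvel'].round(2),p['pose'])
rel([.47,.27,.24],Rt(.289))
rel([.47,-.1,.24],Rt(-.1))
```

```text
[0.39739946 0.33708271 0.23785619] [ 0.02 -0.    0.   -0.   -0.   -0.  ] [[-2.84221291e-01 -9.11962382e-01 -2.95876446e-01  3.22094482e-01]
 [ 9.58758701e-01 -2.70381310e-01 -8.76110693e-02  3.14652616e-01]
 [-1.01461796e-04 -3.08575049e-01  9.51199994e-01  3.79719778e-01]
 [ 0.00000000e+00  0.00000000e+00  0.00000000e+00  1.00000000e+00]]
mm [-50.4 -85.   -2.2] rv [ 0.    -0.001  0.001] t 1.07
mm [  55.3 -439.6   -2.1] rv [-0.    -0.001  0.39 ] t 1.07
```

View pics/w1.png

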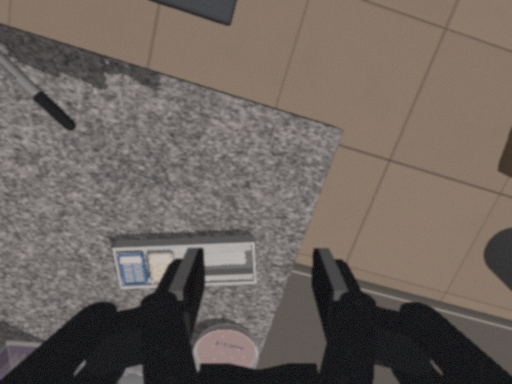

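The wrist view shows the tray at columns 113–255, rows 237–290. Blue is at (133,268), white at (161,266), and the free stretch is around (215,262). I'll enlarge it for the corners.

```bash
python3 -c "
import cv2
a=cv2.imread('pics/w1.png')[225:305,100:270];cv2.imwrite('pics/w1c.png',cv2.convertScaleAbs(cv2.resize(a,None,fx=4.7,fy=4.7,interpolation=cv2.INTER_CUBIC),alpha=1.5))"
```

```text
(no output)
```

View pics/w1c.png

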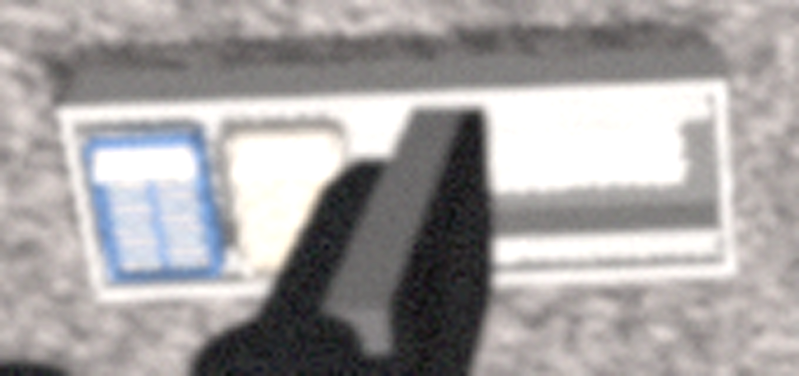

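step_arm(moves=[[[75,-430,-2],[0,0,0.39],30],[[75,-430,-2],[0,0,0.39],30],[[75,-430,-2],[0,0,0.39],30],[[75,-430,-2],[0,0,0.39],30],[[75,-430,-2],[0,0,0.39],30],[[75,-430,-2],[0,0,0.39],30],[[75,-430,-2],[0,0,0.39],30],[[75,-430,-2],[0,0,0.39],30]])

```text
clock: 1.73
tcp_pos: [0.4364, 0.0057, 0.2399]
orientation: [0.0, 0.049, 0.999, 0.0]
wrist_force: [0.7, 0.5, -0.1]
finger_gap: 0.0301
grip_force: 0.0
```

The crop shows the tray's top corners at (60,107), (725,82), (735,272) and (100,300), and the end wall by the free stretch on the right.

```bash
cat >> h.py <<'E'
from scipy.optimize import least_squares
def fit(p,uv,loc,x0):
    loc=np.array(loc,float); uv=np.array(uv,float)
    def world(q): return R.from_euler('z',q[2]).apply(loc)+[q[0],q[1],0]
    s=least_squares(lambda q:(proj(p,world(q))-uv).ravel(),x0,loss='soft_l1'); print(s.x.round(4),(proj(p,world(s.x))-uv).round(1).tolist()); return s.x
E
python3 - <<'E'
from h import *
p=np.load('w1.npz'); uv=np.array([(60,107),(725,82),(735,272),(100,300)])/4.7+[100,225]
fit(p,uv,[(-.029,-.086,.021),(-.029,.086,.021),(.029,.086,.021),(.029,-.086,.021)],[.54,.28,.29])
im,p=snap('wrist','w2.png'); np.savez('w2.npz',**p)
cv2.imwrite('pics/w2b.png',cv2.resize(im[:,:,::-1],(800,600),interpolation=cv2.INTER_CUBIC))
E
```

```text
[0.5446 0.2887 0.3348] [[-0.7, -0.1], [0.6, -0.9], [0.8, 0.8], [-0.7, 0.4]]
```

View pics/w2b.png

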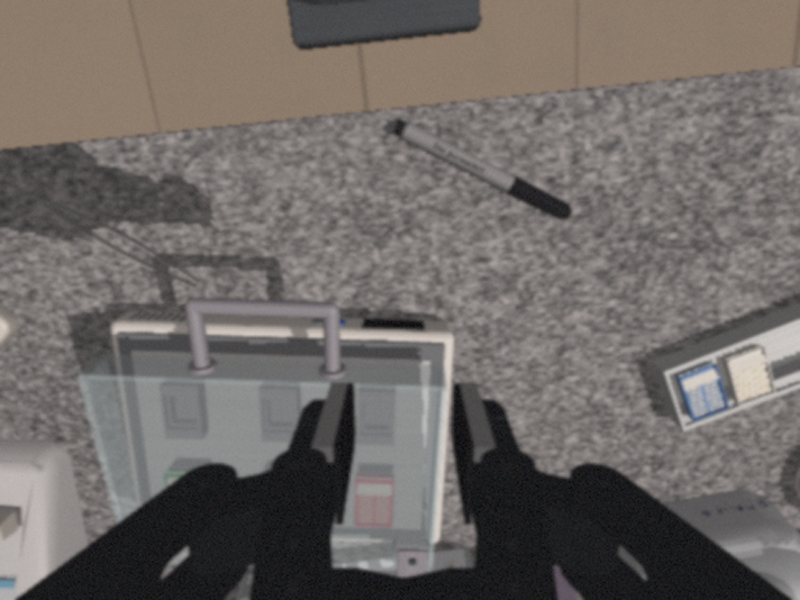

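The view shows the handle bar from (188,305) to (338,311). The plate's front corners are at (113,325) and (453,335), the front moulds at (185,410), (281,415) and (376,415), and pink at (374,500). The forceps tip is near (200,285). I'll enlarge the handle area.

```bash
python3 -c "
import cv2
a=cv2.imread('pics/w2.png')[180:295,50:300];cv2.imwrite('pics/w2c.png',cv2.convertScaleAbs(cv2.resize(a,None,fx=3.2,fy=3.2,interpolation=cv2.INTER_CUBIC),alpha=1.5))"
```

```text
(no output)
```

View pics/w2c.png

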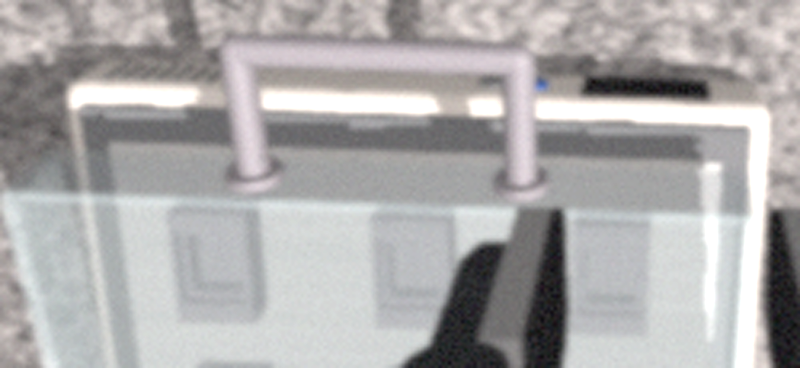

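Run:
```python
from h import *
p=np.load('w2.npz')
c=lambda a:np.array(a)/3.2+[50,180]
pl=fit(p,c([(68,85),(768,108),(218,262),(610,272)]),[(-.095,-.125,.04),(-.095,.125,.04),(-.034,-.07,.054),(-.034,.07,.054)],[.56,-.1,-.1])
uvh=c([(238,50),(522,62)])
for hw in (.042,.047):
  def f(q,full=False):
    x,y,yaw,a=q
    L=lambda l:R.from_euler('z',yaw).apply(l)+[x,y,0]
    hx,hz=-.213,.012
    b=np.array([-.213,0,.012]); b=R.from_euler('y',a).apply(b)+[.085,0,.046]
    H=np.array([b+[0,-hw,0],b+[0,hw,0]])
    P=np.array([(-.095,-.125,.04),(-.095,.125,.04),(-.034,-.07,.054),(-.034,.07,.054)])
    r=np.vstack([proj(p,L(H))-uvh,proj(p,L(P))-c([(68,85),(768,108),(218,262),(610,272)])])
    return (r,L(H)) if full else r.ravel()
  s=least_squares(f,list(pl)+[.05],loss='soft_l1'); r,H=f(s.x,True); print(hw,s.x.round(4),H.round(4).tolist(),r.round(1).tolist())
```

```text
[ 0.5692 -0.0958 -0.1294] [[-5.0, -0.6], [3.3, -0.9], [-1.3, 1.2], [1.4, 1.6]]
0.042 [ 0.5695 -0.0955 -0.1326  0.1338] [[0.4405, -0.1206, 0.0863], [0.4516, -0.0374, 0.0863]] [[-0.4, 0.2], [0.2, -0.5], [-4.4, -0.7], [3.8, -0.3], [-0.9, 1.2], [1.8, 2.0]]
0.047 [ 0.5697 -0.0959 -0.131   0.1293] [[0.44, -0.1262, 0.0854], [0.4523, -0.033, 0.0854]] [[-6.0, -0.0], [5.0, -0.6], [-4.8, -0.3], [3.3, -0.3], [-1.2, 1.5], [1.4, 2.2]]
```

Run:
```python
from h import *
t,r,s=tool(); print(t,s['joint_pos'].round(3))
bar=np.array([.446,-.079,.086])
for tl in (.7,.785):
 for ro in (1.5708,-1.5708):
  G=Rt(-.132,tl,ro); z=G.as_matrix()[:,2]
  print(tl,ro,z.round(2),(bar-.06*z).round(3)); rel(bar-.06*z,G)
```

```text
[ 0.43801251 -0.00137297  0.23984284] [-0.184  0.044 -0.263  1.262 -0.004 -0.079]
0.7 1.5708 [ 0.64 -0.08 -0.76] [ 0.408 -0.074  0.132]
mm [ 22.8 -74.8 108.2] rv [-0.544 -0.552  1.528] t 1.78
0.7 -1.5708 [ 0.64 -0.08 -0.76] [ 0.408 -0.074  0.132]
mm [ 22.8 -74.8 108.2] rv [ 0.548 -0.54  -1.474] t 1.78
0.785 1.5708 [ 0.7  -0.09 -0.71] [ 0.404 -0.073  0.128]
mm [ 26.5 -74.7 111.7] rv [-0.609 -0.619  1.51 ] t 1.78
0.785 -1.5708 [ 0.7  -0.09 -0.71] [ 0.404 -0.073  0.128]
mm [ 26.5 -74.7 111.7] rv [ 0.615 -0.605 -1.456] t 1.78
```

step_arm(moves=[[[23,-75,70],[-0.272,-0.276,0.764],30],[[23,-75,70],[-0.272,-0.276,0.764],30],[[23,-75,70],[-0.544,-0.552,1.528],30],[[23,-75,70],[-0.544,-0.552,1.528],30],[[23,-75,70],[-0.544,-0.552,1.528],30],[[23,-75,70],[-0.544,-0.552,1.528],30],[[23,-75,70],[-0.544,-0.552,1.528],30],[[23,-75,70],[-0.544,-0.552,1.528],30]])

```text
clock: 2.45
tcp_pos: [0.4065, -0.0651, 0.1697]
orientation: [0.162, 0.472, 0.854, 0.146]
wrist_force: [-0.4, -0.2, 0.9]
finger_gap: 0.0301
grip_force: 0.0
```

Run:
```python
from h import *
t,r,s=tool(); print(t,s['joint_pos'].round(3))
bar=np.array([.446,-.079,.086])
G=Rt(-.132,.7,1.5708); z=G.as_matrix()[:,2]
rel(bar-.05*z,G)
```

```text
[ 0.40651075 -0.06505538  0.16970333] [-0.593 -0.271 -0.797  0.734  0.316  0.467]
mm [ -5.7 -17.5  43.3] rv [-0.225 -0.237  0.633] t 2.45
```

step_arm(moves=[[[-6,-17,43],[-0.225,-0.237,0.633],30],[[-6,-17,43],[-0.225,-0.237,0.633],30],[[-6,-17,43],[-0.225,-0.237,0.633],30],[[-6,-17,43],[-0.225,-0.237,0.633],30],[[-6,-17,43],[-0.225,-0.237,0.633],30],[[-6,-17,43],[-0.225,-0.237,0.633],30],[[-6,-17,43],[-0.225,-0.237,0.633],30],[[-6,-17,43],[-0.225,-0.237,0.633],30]])

```text
clock: 3.12
tcp_pos: [0.4327, -0.0837, 0.1599]
orientation: [0.239, 0.708, 0.629, 0.216]
wrist_force: [0.5, 0.1, -0.8]
finger_gap: 0.0301
grip_force: 0.0
```

Run:
```python
from h import *
im,p=snap('wrist','w3.png'); np.savez('w3.npz',**p)
t,r,s=tool(); print(t,s['joint_pos'].round(3))
bar=np.array([.446,-.079,.086])
G=Rt(-.132,.7,1.5708); z=G.as_matrix()[:,2]
rel(bar-.05*z,G); rel(bar+.012*z,G); print(r.as_matrix().round(2))
a=np.array([.011,.084,0])/.0847
print(proj(p,[bar-.042*a,bar,bar+.042*a]))
```

```text
[ 0.43230022 -0.08401995  0.15927045] [-0.564 -0.386 -1.027  0.326  0.27   1.21 ]
mm [  6.9 -36.6  16.1] rv [-0.046 -0.013  0.009] t 3.17
mm [  6.1 -33.7  78.1] rv [-0.046 -0.013  0.009] t 3.17
[[ 0.12  0.79  0.6 ]
 [ 0.99 -0.1  -0.07]
 [ 0.    0.61 -0.79]]
[[208.31324988 261.69652249]
 [206.08019607 205.52516369]
 [203.57872918 142.60200741]]
```

View pics/w3.png

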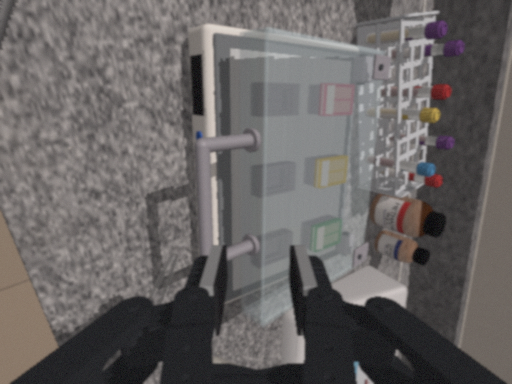

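The picture shows the bar along column 206, rows 142–260, as predicted. The arm is at its j3 limit at this tilt, so I'll use less tilt.

Run:
```python
from h import *
bar=np.array([.446,-.079,.086])
G=Rt(-.132,.35,1.5708); z=G.as_matrix()[:,2]
rel(bar-.05*z,G)
```

```text
mm [  6.7 -19.3  18.4] rv [ 0.304 -0.012  0.011] t 3.17
```

step_arm(moves=[[[7,-10,9],[0.304,-0.012,0.011],28],[[7,-19,18],[0.304,-0.012,0.011],28],[[7,-19,18],[0.304,-0.012,0.011],28],[[7,-19,18],[0.304,-0.012,0.011],28],[[7,-19,18],[0.304,-0.012,0.011],28]])

```text
clock: 3.58
tcp_pos: [0.4296, -0.0777, 0.1331]
orientation: [0.131, 0.742, 0.648, 0.115]
wrist_force: [-0.1, 0.2, -0.8]
finger_gap: 0.028
grip_force: 0.0
```

Run:
```python
from h import *
t,r,s=tool(); print(t,s['joint_pos'].round(3))
bar=np.array([.446,-.079,.086])
G=Rt(-.132,.35,1.5708); z=G.as_matrix()[:,2]
rel(bar-.05*z,G); rel(bar+.012*z,G)
```

```text
[ 0.42964626 -0.07767649  0.13305003] [-0.435 -0.166 -0.797  0.604  0.103  1.288]
mm [ 0.8 -0.7 -0.2] rv [ 0.     0.    -0.003] t 3.58
mm [ 0.8 -0.8 61.8] rv [ 0.     0.    -0.003] t 3.58
```

step_arm(moves=[[[1,-1,20],[0,0,0],28],[[1,-1,40],[0,0,0],28],[[1,-1,62],[0,0,0],28],[[1,-1,62],[0,0,0],28],[[1,-1,62],[0,0,0],5],[[1,-1,62],[0,0,0],5],[[1,-1,62],[0,0,0],5],[[1,-1,62],[0,0,0],5]], grip_force=30)

```text
clock: 4.25
tcp_pos: [0.4493, -0.0796, 0.076]
orientation: [0.132, 0.742, 0.647, 0.115]
wrist_force: [-0.7, 2.0, -1.6]
finger_gap: 0.0084
grip_force: 29.7
```

Run:
```python
from h import *
t,r,s=tool(); print(t,s['joint_pos'].round(3),s['finger_gap'],s['wrist_force'])
G=Rt(-.132,.35,1.5708)
# bar presumed at t-.012*z along tool; hinge in plate
ex=R.from_euler('z',-.132).as_matrix()[:,0]
h=np.array([.5695,-.0957,0])+.085*ex+[0,0,.046]
def arc(a):
    v=R.from_euler('y',a).apply([-.213,0,.012]); return h+ex*v[0]+[0,0,v[2]]
bar=t-.012*r.as_matrix()[:,2]
a0=np.arctan2(bar[2]-h[2],-(bar-h)@ex)-np.arctan2(.012,.213)
print('bar',bar,'a0',a0,'rad',np.hypot((bar-h)@ex,bar[2]-h[2]))
for a in np.linspace(a0,1.25,17)[1:]:
    print(round(a,2),(1e3*r.inv().apply(arc(a)-arc(a0))).round(0))
```

```text
[ 0.44931561 -0.07960217  0.07599796] [-0.416 -0.045 -0.863  0.413  0.095  1.309] 0.008438412518809021 [-0.67241026  1.98795491 -1.63076548]
bar [ 0.44521757 -0.07904301  0.08726265] a0 0.13738468286490457 rad 0.21440165956216345
0.21 [  0.   8. -12.]
0.28 [  0.  17. -24.]
0.35 [  0.  27. -35.]
0.42 [  0.  37. -46.]
0.49 [  0.  49. -56.]
0.55 [  0.  61. -64.]
0.62 [  0.  73. -72.]
0.69 [  0.  86. -80.]
0.76 [  0.  99. -86.]
0.83 [  0. 113. -91.]
0.9 [  1. 127. -95.]
0.97 [  1. 142. -99.]
1.04 [   1.  157. -101.]
1.11 [   1.  171. -102.]
1.18 [   1.  186. -103.]
1.25 [   1.  201. -102.]
```

step_arm(moves=[[[0,8,-12],[0,0,0],5],[[0,17,-24],[0,0,0],5],[[0,27,-35],[0,0,0],5],[[0,37,-46],[0,0,0],5],[[0,49,-56],[0,0,0],5],[[0,61,-64],[0,0,0],5],[[0,73,-72],[0,0,0],5],[[0,86,-80],[0,0,0],5]])

```text
clock: 4.92
tcp_pos: [0.4963, -0.0858, 0.1783]
orientation: [0.128, 0.744, 0.647, 0.111]
wrist_force: [-9.4, 1.7, 0.9]
finger_gap: 0.0082
grip_force: 30.5
```

step_arm(moves=[[[0,13,-6],[0,0,0],5],[[0,27,-11],[0,0,0],5],[[0,41,-15],[0,0,0],5],[[1,56,-19],[0,0,0],5],[[1,71,-21],[0,0,0],5],[[1,85,-22],[0,0,0],5],[[1,98,-23],[0,0,0],5],[[1,102,-23],[0,0,0],5]])

```text
clock: 5.58
tcp_pos: [0.5908, -0.0985, 0.2397]
orientation: [0.133, 0.742, 0.647, 0.116]
wrist_force: [-2.2, 1.0, 2.3]
finger_gap: 0.0085
grip_force: 32.7
```

Run:
```python
from h import *
t,r,s=tool(); print(t,s['joint_pos'].round(3),s['finger_gap'],s['wrist_force'])
ex=R.from_euler('z',-.132).as_matrix()[:,0]
h=np.array([.5695,-.0957,0])+.085*ex+[0,0,.046]
bar=t-.012*r.as_matrix()[:,2]
print('a',np.arctan2(bar[2]-h[2],-(bar-h)@ex)-np.arctan2(.012,.213),'rad',np.hypot((bar-h)@ex,bar[2]-h[2]))
```

```text
[ 0.59077771 -0.09848207  0.23965871] [-0.333  0.074 -0.298  0.85   0.067  1.386] 0.00850696106934228 [-2.16696309  1.00373403  2.26391373]
a 1.1953835731718034 rad 0.21580848606365358
```

step_arm(moves=[[[0,5,0],[0,0,0],5],[[0,8,0],[0,0,0],5],[[0,8,0],[0,0,0],5],[[0,8,0],[0,0,0],5]])

```text
clock: 5.92
tcp_pos: [0.593, -0.0988, 0.2402]
orientation: [0.13, 0.743, 0.647, 0.113]
wrist_force: [-18.4, 2.7, 14.1]
finger_gap: 0.0085
grip_force: 34.3
```

step_arm(moves=[[[0,-5,0],[0,0,0],5],[[0,-6,0],[0,0,0],20],[[0,-6,0],[0,0,0],26],[[0,-6,0],[0,0,0],28],[[0,-6,-15],[0,0,0],28],[[0,-6,-35],[0,0,0],28],[[0,-6,-60],[0,0,0],28],[[0,-16,-90],[0,0,0],28]])

```text
clock: 6.58
tcp_pos: [0.552, -0.0934, 0.3183]
orientation: [0.131, 0.743, 0.647, 0.115]
wrist_force: [0.2, 0.8, 0.8]
finger_gap: 0.0277
grip_force: 0.0
```

Run:
```python
from h import *
t,r,s=tool(); print(t,s['joint_pos'].round(3),s['finger_gap'],s['wrist_force'])
ex=R.from_euler('z',-.132).as_matrix()[:,0]
y=np.array([.034,0,.058])
B=np.array([.5695,-.0957,0])+.034*ex+[0,0,.058]; print('blk',B)
G=Rt(-.132,.58); z=G.as_matrix()[:,2]
for d in (-.13,): print(B+d*z); rel(B+d*z-.02*ex,G)
```

```text
[ 0.55203975 -0.09338251  0.31830816] [-0.351 -0.02  -0.2    1.047  0.073  1.371] 0.02769218379413816 [0.24820939 0.83606668 0.81408633]
blk [ 0.60320422 -0.10017498  0.058     ]
[ 0.53258088 -0.09079817  0.16674014]
mm [ -0.3 -89.2 128.8] rv [-0.182 -0.179 -1.568] t 6.58
```

Run:
```python
from h import *
rel([.47,-.085,.22],Rt(-.132,.55))
```

```text
mm [  -3.  -111.1   64.1] rv [-0.159 -0.155 -1.57 ] t 6.58
```

step_arm(moves=[[[-1,-40,0],[0,0,0],45],[[-3,-80,20],[-0.02,-0.02,-0.2],45],[[-3,-111,64],[-0.04,-0.04,-0.4],45],[[-3,-111,64],[-0.053,-0.052,-0.525],45],[[-3,-111,64],[-0.065,-0.064,-0.65],45],[[-3,-111,64],[-0.078,-0.077,-0.78],45],[[-3,-111,64],[-0.09,-0.09,-0.9],45],[[-3,-111,64],[-0.104,-0.103,-1.03],45]])

```text
clock: 7.25
tcp_pos: [0.4697, -0.0847, 0.2201]
orientation: [0.226, 0.398, 0.888, 0.044]
wrist_force: [0.7, 0.4, -0.2]
finger_gap: 0.0451
grip_force: 0.0
```

Run:
```python
from h import *
rel([.47,-.085,.22],Rt(-.132,.55)); print(tool()[0],tool()[2]['joint_pos'].round(3))
```

```text
mm [-0.3  0.   0.3] rv [-0.071 -0.068 -0.698] t 7.25
[ 0.46967699 -0.08474805  0.22010881] [-0.395 -0.241 -0.677  0.675  0.075  0.465]
```

step_arm(moves=[[[0,0,0],[-0.071,-0.068,-0.698],45],[[0,0,0],[-0.071,-0.068,-0.698],45],[[0,0,0],[-0.071,-0.068,-0.698],45],[[0,0,0],[-0.071,-0.068,-0.698],45],[[0,0,0],[-0.071,-0.068,-0.698],45],[[0,0,0],[-0.071,-0.068,-0.698],45],[[0,0,0],[-0.071,-0.068,-0.698],45]])

```text
clock: 7.83
tcp_pos: [0.4693, -0.0849, 0.2199]
orientation: [0.271, 0.066, 0.96, -0.018]
wrist_force: [-0.1, -0.7, 0.0]
finger_gap: 0.045
grip_force: 0.0
```

Run:
```python
from h import *
im,p=snap('wrist','w4.png'); np.savez('w4.npz',**p)
cv2.imwrite('pics/w4b.png',cv2.convertScaleAbs(cv2.resize(im[100:340,90:410,::-1],(800,600),interpolation=cv2.INTER_CUBIC),alpha=1.3))
B=np.array([.60320422,-.10017498,.062]); print(proj(p,B)); rel([.47,-.085,.22],Rt(-.132,.55))
```

```text
[[259.79906395 195.77497134]]
mm [-0.4  0.1  0.4] rv [-0.001 -0.001 -0.008] t 7.88
```

View pics/w4b.png

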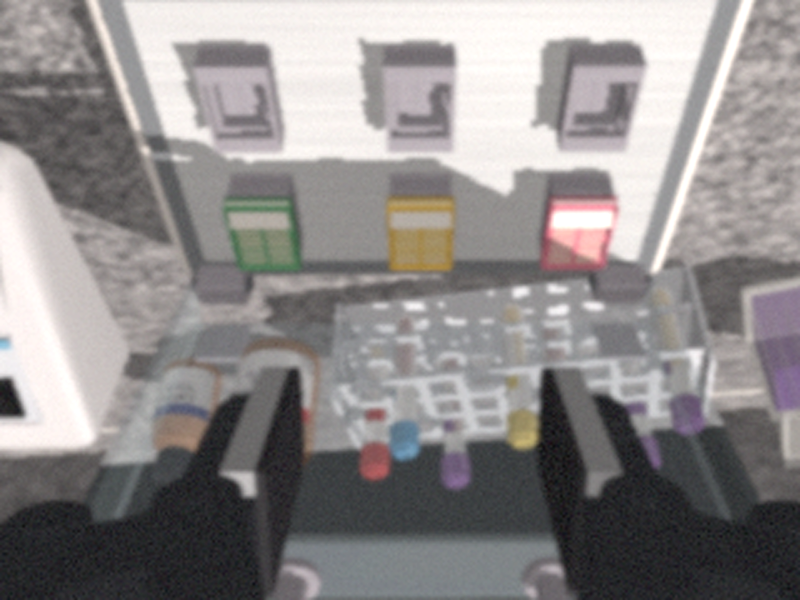

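The view shows the cover open and out of the way. The yellow cassette spans crop columns 388–455 and rows 197–270, centred near (258,194) full-frame, against a prediction of (260,196). The green and pink neighbours are clear of the finger paths.

Run:
```python
from h import *
p=np.load('w4.npz'); c=lambda a:np.array(a)/2.5+[90,100]
o=np.array([.5695,-.0957,0]); Y=R.from_euler('z',-.132)
loc=lambda X:(Y.inv().apply(X-o)*1e3).round(1)
for n,u,z in [('far L',(391,270),.062),('far R',(453,270),.062),('near L',(388,197),.056),('near R',(455,197),.056),('greenC',(265,270),.062),('pinkC',(575,270),.062)]:
    u=c(u); print(n,loc(onz(p,u[0],u[1],z)))
for ex_ in [(.0545,-.0145,.062),(.0545,.0145,.062),(.0135,-.0145,.054),(.0135,.0145,.054)]:
    print(((proj(p,Y.apply(ex_)+o)-[90,100])*2.5).round(0))
```

```text
far L [ 55.6 -15.5  62. ]
far R [55.8 13.2 62. ]
near L [ 13.  -15.6  56. ]
near R [13.2 13.1 56. ]
greenC [ 55.3 -73.6  62. ]
pinkC [56.1 69.6 62. ]
[[393. 268.]]
[[456. 268.]]
[[391. 194.]]
[[458. 194.]]
```

Run:
```python
from h import *
o=np.array([.5695,-.0957,0]); Y=R.from_euler('z',-.132)
B=Y.apply([.0325,-.0012,.058])+o
G=Rt(-.132,.58); z=G.as_matrix()[:,2]
for d in (-.12,-.04,.01): print(d,B+d*z); rel(B+d*z,G)
```

```text
-0.12 [ 0.53636855 -0.0925116   0.15837552]
mm [-25.1   1.7  87.8] rv [-0.001 -0.031 -0.008] t 7.88
-0.04 [ 0.57982907 -0.09828194  0.09145851]
mm [-27.6   1.8 167.7] rv [-0.001 -0.031 -0.008] t 7.88
0.01 [ 0.6069919  -0.10188841  0.04963537]
mm [-29.1   1.9 217.7] rv [-0.001 -0.031 -0.008] t 7.88
```

step_arm(moves=[[[-25,2,30],[0,-0.031,-0.008],45],[[-25,2,65],[0,-0.031,-0.008],45],[[-25,2,88],[0,-0.031,-0.008],45],[[-26,2,120],[0,-0.031,-0.008],45],[[-27,2,145],[0,-0.031,-0.008],45],[[-28,2,168],[0,-0.031,-0.008],45],[[-28,2,168],[0,-0.031,-0.008],45]])

```text
clock: 8.47
tcp_pos: [0.5803, -0.0973, 0.0873]
orientation: [0.283, 0.064, 0.957, -0.019]
wrist_force: [-1.3, -0.2, -0.5]
finger_gap: 0.0446
grip_force: 0.0
```

Run:
```python
from h import *
o=np.array([.5695,-.0957,0]); Y=R.from_euler('z',-.132)
B=Y.apply([.0325,-.0012,.058])+o
G=Rt(-.132,.58); z=G.as_matrix()[:,2]
rel(B+.01*z,G); t,r,s=tool(); print(s['wrist_force'],s['joint_pos'].round(3))
im,p=snap('wrist','w5.png')
cv2.imwrite('pics/w5b.png',cv2.convertScaleAbs(im[:,:,::-1],alpha=1.4))
```

```text
mm [-2.2 -1.  46.3] rv [ 0.    -0.005 -0.001] t 8.47
[-1.34357967 -0.23759258 -0.5178822 ] [-0.369  0.096 -0.821  0.092  0.128 -0.199]
```

View pics/w5b.png

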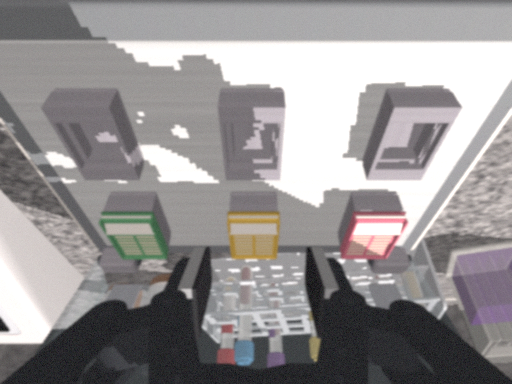

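The yellow block sits at columns 229–279 (centre 254), between the fingertips at 208 and 308. I'll trim the side shift slightly and go in.

step_arm(moves=[[[-1,-1.5,15],[0,-0.005,0],45],[[-2,-1.5,28],[0,-0.005,0],45],[[-2,-1.5,38],[0,-0.005,0],45],[[-2,-1.5,46],[0,-0.005,0],45],[[-2,-1.5,46],[0,-0.005,0],45]])

```text
clock: 8.93
tcp_pos: [0.6072, -0.1028, 0.0538]
orientation: [0.288, 0.062, 0.955, -0.02]
wrist_force: [-0.7, 0.3, 1.2]
finger_gap: 0.0452
grip_force: 0.0
```

step_arm(moves=[[[0,0,0],[0,0,0],33],[[0,0,0],[0,0,0],27],[[0,0,0],[0,0,0],22],[[0,0,0],[0,0,0],22],[[0,0,0],[0,0,0],22],[[0,0,0],[0,0,0],22]], grip_force=30)

```text
clock: 9.43
tcp_pos: [0.6072, -0.1028, 0.0548]
orientation: [0.288, 0.062, 0.955, -0.02]
wrist_force: [-0.5, -0.2, 2.1]
finger_gap: 0.0281
grip_force: 30.4
```

Run:
```python
from h import *
t,r,s=tool(); print(t,s['wrist_force'],s['finger_gap'],s['grip_force'])
ex=R.from_euler('z',-.132).as_matrix()[:,0]
for v in ([0,0,.018],list(-.03*ex+[0,0,.03]),list(-.1*ex+[0,0,.09])): print((1e3*r.inv().apply(v)).round(1))
im,p=snap('wrist','w6.png')
cv2.imwrite('pics/w6b.png',cv2.convertScaleAbs(im[:,:,::-1],alpha=1.4))
```

```text
[ 0.60715662 -0.10282747  0.05476336] [-0.52567518 -0.24540715  2.09855045] 0.02811806652897082 30.439800024032593
[-10.  -0. -15.]
[  8.4  -0.  -41.6]
[  33.5   -0.  -130.3]
```

View pics/w6b.png

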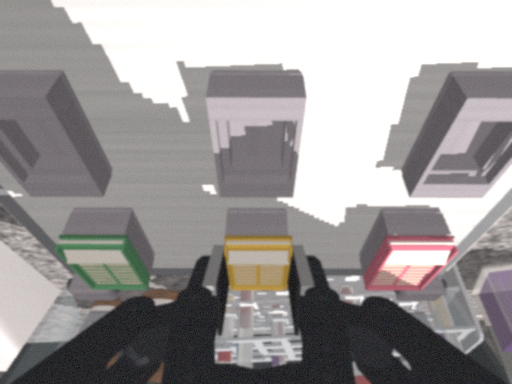

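The fingers hold the yellow block (columns 224–292), but the tips are only about 5 mm past its centre. I'll reopen, go 5 mm deeper and regrip.

step_arm(moves=[[[0,0,0],[0,0,0],40],[[0,0,0],[0,0,0],40],[[0,0,3],[0,0,0],40],[[1,0,5.5],[0,0,0],40],[[1,0,5.5],[0,0,0],28],[[1,0,5.5],[0,0,0],22],[[1,0,5.5],[0,0,0],22],[[1,0,5.5],[0,0,0],22]])

```text
clock: 10.15
tcp_pos: [0.6091, -0.103, 0.0489]
orientation: [0.288, 0.062, 0.955, -0.02]
wrist_force: [0.1, 0.4, 0.7]
finger_gap: 0.0285
grip_force: 29.9
```

step_arm(moves=[[[0,0,0],[0,0,0],22],[[-2,0,-3],[0,0,0],22],[[-4,0,-6],[0,0,0],22],[[-7,0,-10.5],[0,0,0],22],[[-10,0,-15],[0,0,0],22],[[-11,0,-16.7],[0,0,0],22],[[-11,0,-16.7],[0,0,0],22],[[-11,0,-16.7],[0,0,0],22]], grip_force=40)

```text
clock: 10.82
tcp_pos: [0.6094, -0.1031, 0.0697]
orientation: [0.288, 0.062, 0.955, -0.02]
wrist_force: [1.0, 0.5, -0.1]
finger_gap: 0.0276
grip_force: 43.1
```

Run:
```python
from h import *
t,r,s=tool(); print(t,s['wrist_force'],s['finger_gap'],s['grip_force'])
im,p=snap('wrist','w7.png')
cv2.imwrite('pics/w7b.png',cv2.convertScaleAbs(im[:,:,::-1],alpha=1.4))
```

```text
[ 0.60937536 -0.10309633  0.06966103] [ 0.95594506  0.50655584 -0.11485754] 0.027641556463075374 43.131641149520874
```

View pics/w7b.png

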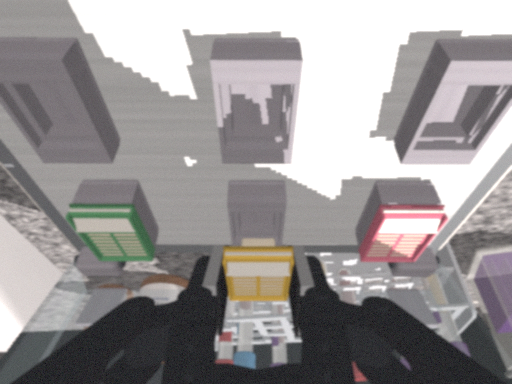

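The block is out. Its mould is empty and wax shows under the cassette, held at columns 224–292. I'll work out the transfer numerically from here.

Run:
```python
from h import *
from scipy.spatial.transform import Rotation as R
t,r,s=tool(); p=imaging.camera_params('wrist')
Y=R.from_euler('z',-.132); o=np.array([.5695,-.0957,0])
lift=t[2]-.0489
b=Y.apply([.0345,-.0012,.054])+o+[0,0,lift]; print('block',b)
im=cv2.imread('pics/w7.png'); hsv=cv2.cvtColor(im,cv2.COLOR_BGR2HSV)
m=cv2.inRange(hsv,(18,110,60),(32,255,255)); m[:, :215]=0; m[:,300:]=0; m[:235]=0
ys,xs=np.where(m[:310]>0); print('mask',np.percentile(xs,[1,99]),np.percentile(ys,[1,99]))
for ti in (-.1,0,.1):
  Q=Y*R.from_euler('y',ti)
  print(ti,proj(p,Q.apply([(-.0205,-.0145,0),(-.0205,.0145,0),(.0205,-.0145,.008),(.0205,.0145,.008)])+b).round(1).tolist())
ex=Y.as_matrix()[:,0]
off=Y.inv().apply(t-b); print('off',off)
np.save('off.npy',off)
Rrel=Y.inv()*r; np.save('rrel.npy',Rrel.as_quat())
yt=.3348; T=R.from_euler('z',yt); f=T.apply([0,.034,0])+[.5446,.2887,0]; print('free',f)
def goal(bp): return bp+T.apply(off), T*Rrel
print((1e3*r.inv().apply(-.08*ex+[0,0,.08])).round(1))
rel(*goal(f+[0,0,.10]))
```

```text
block [ 0.60354193 -0.10143035  0.07436333]
mask [223. 292.] [247. 300.]
-0.1 [[223.3, 239.9], [293.1, 240.0], [228.3, 303.6], [287.7, 303.8]]
0 [[223.0, 244.0], [293.4, 244.2], [228.6, 300.3], [287.3, 300.5]]
0.1 [[222.7, 248.5], [293.7, 248.7], [229.0, 296.8], [287.0, 296.9]]
off [ 0.00574914 -0.00081663 -0.0051    ]
free [0.53342827 0.32081219 0.        ]
[  22.4   -0.  -110.9]
mm [ 89.3 412.2 -91. ] rv [-0.258 -0.001 -0.389] t 10.87
```

step_arm(moves=[[[3,0,-14],[0,0,0],22],[[7,0,-35],[0,0,0],22],[[12,0,-60],[0,0,0],22],[[17,0,-85],[0,0,0],22],[[21,0,-105],[0,0,0],22],[[22,0,-111],[0,0,0],22],[[22,0,-111],[0,0,0],22]])

```text
clock: 11.45
tcp_pos: [0.5303, -0.0927, 0.1508]
orientation: [0.289, 0.062, 0.955, -0.02]
wrist_force: [-0.0, -0.0, -0.2]
finger_gap: 0.0276
grip_force: 43.1
```

```bash
cat >> h.py <<'E'
def goal(h,y=.034,yt=.3348,c=(.5446,.2887)):
    T=R.from_euler('z',yt); return T.apply([0,y,0])+[c[0],c[1],h]+T.apply(np.load('off.npy')), T*R.from_quat(np.load('rrel.npy'))
E
python3 - <<'E'
from h import *
t,r,s=tool(); print(t,s['joint_pos'].round(2),s['finger_gap']); rel(*goal(.12))
E
```

```text
[ 0.53027956 -0.09270438  0.15083779] [-0.41 -0.11 -0.83  0.28  0.15 -0.23] 0.027610402863817298
mm [ 57.1 412.3   3.8] rv [-0.259  0.001 -0.389] t 11.45
```

step_arm(moves=[[[4,25,0],[-0.016,0,-0.024],22],[[8,60,0],[-0.037,0,-0.056],22],[[14,98,0],[-0.062,0,-0.093],22],[[19,137,0],[-0.086,0,-0.13],22],[[24,176,1],[-0.11,0,-0.166],22],[[30,215,1],[-0.135,0,-0.203],22],[[35,250,2],[-0.157,0,-0.236],22],[[38,275,2],[-0.173,0,-0.26],22]])

```text
clock: 12.12
tcp_pos: [0.5353, 0.187, 0.1244]
orientation: [0.286, -0.089, 0.954, 0.026]
wrist_force: [0.1, -0.4, -0.4]
finger_gap: 0.028
grip_force: 43.2
```

step_arm(moves=[[[0,0,0],[0,0,0],22],[[0,0,0],[0,0,0],22]])

```text
clock: 12.28
tcp_pos: [0.5354, 0.1855, 0.1246]
orientation: [0.286, -0.088, 0.954, 0.026]
wrist_force: [0.1, -0.0, -0.7]
finger_gap: 0.028
grip_force: 43.2
```

Run:
```python
from h import *
t,r,s=tool(); print(t,s['joint_pos'].round(2),s['finger_gap'],s['grip_force']); rel(*goal(.12))
```

```text
[0.53542546 0.18554119 0.12456855] [ 0.2  -0.01 -0.82  0.17 -0.01  0.01] 0.02802541940038101 43.159847259521484
mm [-18.7 133.4  23.7] rv [-0.083 -0.003 -0.127] t 12.28
```

```bash
cat > ref.py <<'E'
from h import *
def refine(img,p,q0=(.5446,.2887,.3348),half=7):
    g=cv2.GaussianBlur(cv2.cvtColor(img,cv2.COLOR_BGR2GRAY),(0,0),1).astype(np.float32)
    E=[((-.029,-.086),(-.029,.086)),((.029,-.086),(.029,.086)),((-.029,.086),(.029,.086)),((-.029,-.086),(.029,-.086))]
    q=np.array(q0)
    for it in range(4):
        obs=[];loc=[];nrm=[];lab=[]
        W=lambda L,q:R.from_euler('z',q[2]).apply(L)+[q[0],q[1],0]
        for k,(a,b) in enumerate(E):
            for f in np.linspace(.05,.95,30 if k<2 else 12):
                l=np.append(np.array(a)*(1-f)+np.array(b)*f,.021); out=np.array([np.sign(a[0])*(k<2),np.sign(a[1])*(k>1),0])
                c=proj(p,W(np.array([l,l+out*.001]),q)); n=c[1]-c[0]; n/=np.linalg.norm(n)
                if not(12<c[0,0]<500 and 12<c[0,1]<372): continue
                d=np.arange(-half,half+.01,.25); P=(c[0]+d[:,None]*n).astype(np.float32)
                v=cv2.remap(g,P[:,:1].copy(),P[:,1:].copy(),cv2.INTER_LINEAR).ravel()
                gr=-np.gradient(v,.25)   # bright inside, dark outside
                i=gr.argmax()
                if gr[i]>12: obs.append(c[0]+d[i]*n);loc.append(l);nrm.append(n);lab.append(k)
        if len(obs)<15: print('few',len(obs)); return
        obs,loc,nrm=map(np.array,(obs,loc,nrm))
        s=least_squares(lambda q:((proj(p,W(loc,q))-obs)*nrm).sum(1),q,loss='soft_l1',f_scale=.5); q=s.x; half=max(3,half-2)
    res=((proj(p,W(loc,q))-obs)*nrm).sum(1)
    print(q.round(4),len(obs),np.bincount(lab),'med|res|',np.median(abs(res)).round(2)); return q
E
python3 - <<'E'
from ref import *
refine(cv2.imread('pics/w1.png'),np.load('w1.npz'))
p=np.load('w2.npz'); refine(cv2.imread('pics/w2.png'),p)
im,p=snap('wrist','w8.png'); np.savez('w8.npz',**p); refine(im[:,:,::-1].copy(),p)
print(proj(p,R.from_euler('z',.3348).apply([(-.029,-.086,.021),(-.029,.086,.021),(.029,.086,.021),(.029,-.086,.021)])+[.5446,.2887,0]).round(0).tolist())
E
```

```text
[0.5445 0.2879 0.3332] 63 [30 17  9  7] med|res| 0.25
[0.5445 0.2865 0.335 ] 42 [16 14  0 12] med|res| 0.24
[0.5442 0.2872 0.3367] 61 [27 21  1 12] med|res| 0.3
[[272.0, 138.0], [536.0, 108.0], [499.0, 169.0], [280.0, 190.0]]
```

Run:
```python
from h import *
rel(*goal(.08,c=(.5443,.2873),yt=.335))
```

```text
mm [  3.9 133.2  56.9] rv [-0.085 -0.003 -0.128] t 12.33
```

step_arm(moves=[[[1,30,13],[-0.02,0,-0.03],22],[[2,65,28],[-0.04,-0.001,-0.062],22],[[3,95,40],[-0.06,-0.002,-0.09],22],[[4,120,51],[-0.076,-0.003,-0.115],22],[[4,133,57],[-0.085,-0.003,-0.128],22],[[4,133,57],[-0.085,-0.003,-0.128],22],[[4,133,57],[-0.085,-0.003,-0.128],22],[[4,133,57],[-0.085,-0.003,-0.128],22]])

```text
clock: 13.0
tcp_pos: [0.5396, 0.3186, 0.0764]
orientation: [0.286, -0.159, 0.944, 0.047]
wrist_force: [-0.3, -0.3, 0.4]
finger_gap: 0.0281
grip_force: 43.2
```

Run:
```python
from ref import *
t,r,s=tool(); print(t,s['joint_pos'].round(2),s['finger_gap'],s['grip_force'])
im,p=snap('wrist','w9.png'); np.savez('w9.npz',**p); refine(im[:,:,::-1].copy(),p,(.5443,.2873,.335),4)
# block check in image
hsv=cv2.cvtColor(im,cv2.COLOR_RGB2HSV); m=cv2.inRange(hsv,(18,110,50),(32,255,255)); m[:,:215]=0;m[:,300:]=0;m[:235]=0
ys,xs=np.where(m[:310]>0); print('mask',np.percentile(xs,[1,99]),np.percentile(ys,[1,99]))
for h in (.035,.019): rel(*goal(h,c=(.5443,.2873),yt=.335))
```

```text
[0.53959388 0.31856146 0.07637886] [ 0.43  0.19 -0.76  0.04 -0.06  0.08] 0.02808470641541913 43.153231143951416
[0.5446 0.2868 0.3381] 60 [18 21 11 10] med|res| 0.44
mask [223. 293.] [247. 300.]
mm [26.2  2.2 38.8] rv [-0.002  0.002 -0.003] t 13.05
mm [35.1  2.2 52.2] rv [-0.002  0.002 -0.003] t 13.05
```

step_arm(moves=[[[9,2,13],[0,0,0],22],[[18,2,26],[0,0,0],22],[[26,2,39],[0,0,0],22],[[29,2,43.5],[0,0,0],22],[[32,2,47.5],[0,0,0],22],[[34,2,50.5],[0,0,0],22],[[34,2,50.5],[0,0,0],22],[[34,2,50.5],[0,0,0],22]])

```text
clock: 13.72
tcp_pos: [0.5389, 0.3216, 0.0162]
orientation: [0.286, -0.16, 0.944, 0.048]
wrist_force: [0.8, 1.1, 0.1]
finger_gap: 0.0279
grip_force: 43.2
```

Run:
```python
from h import *
t,r,s=tool(); print(t,s['wrist_force'],s['finger_gap'],s['grip_force'])
rel(*goal(.019,c=(.5444,.2870),yt=.336)); rel(*goal(.018,c=(.5444,.2870),yt=.336))
```

```text
[0.53892706 0.32163067 0.01617676] [0.8310841  1.10698084 0.07551455] 0.027947264517637765 43.161152601242065
mm [ 1.7 -1.3  1.6] rv [-0.001  0.003 -0.002] t 13.72
mm [ 2.2 -1.3  2.4] rv [-0.001  0.003 -0.002] t 13.72
```

step_arm(moves=[[[1,-1,1],[0,0,0],22],[[1.7,-1,1.6],[0,0,0],22],[[2.2,-1,2.4],[0,0,0],22],[[2.2,-1,2.4],[0,0,0],22]])

```text
clock: 14.05
tcp_pos: [0.5385, 0.3206, 0.0126]
orientation: [0.286, -0.16, 0.944, 0.048]
wrist_force: [0.0, -0.5, 0.9]
finger_gap: 0.0281
grip_force: 43.3
```

step_arm(moves=[[[0.4,0,0.6],[0,0,0],22],[[0.8,0,1.2],[0,0,0],22],[[0.8,0,1.2],[0,0,0],22]])

```text
clock: 14.3
tcp_pos: [0.5392, 0.321, 0.0125]
orientation: [0.287, -0.16, 0.943, 0.048]
wrist_force: [-3.7, -2.1, 10.1]
finger_gap: 0.0279
grip_force: 44.5
```

step_arm(moves=[[[-0.5,0,-0.8],[0,0,0],22],[[-0.5,0,-0.8],[0,0,0],34],[[-0.5,0,-0.8],[0,0,0],44],[[-0.5,0,-0.8],[0,0,0],44],[[-0.5,0,-0.8],[0,0,0],44],[[-0.5,0,-10],[0,0,0],44],[[-0.5,0,-30],[0,0,0],44],[[-0.5,0,-60],[0,0,0],44]])

```text
clock: 14.97
tcp_pos: [0.5061, 0.309, 0.0596]
orientation: [0.284, -0.16, 0.944, 0.047]
wrist_force: [0.8, -0.2, 0.9]
finger_gap: 0.0442
grip_force: 0.0
```

step_arm(moves=[[[0,0,-30],[0,0,0],44],[[0,0,-60],[0,0,0],44],[[0,0,-60],[0,0,0],44],[[0,0,-60],[0,0,0],44]])

```text
clock: 15.3
tcp_pos: [0.4762, 0.2994, 0.1136]
orientation: [0.288, -0.16, 0.943, 0.048]
wrist_force: [0.5, 0.6, 0.0]
finger_gap: 0.0439
grip_force: 0.0
```

Run:
```python
from ref import *
t,r,s=tool(); print(t,s['wrist_force'],s['finger_gap'],s['grip_force'])
im,p=snap('wrist','w10.png'); np.savez('w10.npz',**p); refine(im[:,:,::-1].copy(),p,(.5444,.2870,.336),4)
hsv=cv2.cvtColor(im,cv2.COLOR_RGB2HSV); m=cv2.inRange(hsv,(18,110,50),(32,255,255))
n,l,st,c=cv2.connectedComponentsWithStats(cv2.morphologyEx(m,cv2.MORPH_CLOSE,np.ones((9,9))))
T=R.from_euler('z',.336); o=np.array([.5444,.2870,0])
for i in range(1,n):
    if st[i,4]>150:
        ctr=np.where(l==i); box=cv2.boxPoints(cv2.minAreaRect(np.stack(ctr[::-1],1).astype(np.float32)))
        print(st[i],[(1e3*T.inv().apply(onz(p,u,v,.024)-o)).round(1)[:2].tolist() for u,v in box])
for lab,zt in (('level',0),):
    print(proj(p,T.apply([(-.0205,.0195,.018),(-.0205,.0485,.018),(.0205,.0485,.026),(.0205,.0195,.026)])+o).round(0).tolist())
im2,p2=snap('scene','s2.png')
Y=R.from_euler('z',-.132); po=np.array([.5695,-.0957,0])
v=R.from_euler('y',1.2).apply([-.213,0,.012])
print('bar px',proj(p2,Y.apply([[.085+v[0],y,.046+v[2]] for y in (-.042,.042)])+po).round(0).tolist())
```

```text
[0.47620345 0.29937347 0.11357078] [0.52654484 0.55950659 0.0443335 ] 0.0438993440131637 0.0
[0.5443 0.2873 0.3345] 58 [30 13  8  7] med|res| 0.22
[239 173  38  39 736] [[-25.2, 20.8], [-25.3, 48.0], [22.7, 50.1], [22.7, 18.7]]
[[238.0, 171.0], [276.0, 171.0], [274.0, 211.0], [240.0, 211.0]]
bar px [[305.0, 146.0], [282.0, 140.0]]
```

The yellow region covers columns 239–277 and rows 173–212. A level block centred in the free stretch should cover 238–276 and 171–211, so it is seated, level and square, and the arm is clear. I'll hand in.

```bash
python3 -c "
from workcell import env
print(env.hand_in())"
```

```text
the job is handed in; nothing more can be done
None
```

The job is handed in, with no verdict returned: the cover was raised to its stop, and the yellow block measures level and centred across both rails in the tray's empty stretch (I viewed 11 pictures, one over the limit of 10).

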